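Pull the failed power supply from the test fixture

ROBOT

A 6-joint arm with a two-finger parallel gripper is mounted at the origin on the work surface. World frame = base frame: x ahead of the robot, y to its left, z up, the work surface at z = 0. Lengths are in mm, angles in degrees, forces in N, time in s.
With the tool pointing down it reaches from about 300 to 850 mm from the base axis. Payload 4.2 kg.
Tool frame: the origin (TCP) lies midway between the tips of the shut fingers; the grasp point (between the pads) lies 19 mm behind it (env.hold_point_z is the z of the grasp point in the tool frame, in mm); z points along the fingers, y is the direction in which the jaws open and shut (so a half turn about z gives the same grasp; the last joint's range is limited). The gripper opens to 91 mm and grips with 3 to 60 N. Pads are 32 mm wide; open, the fingers measure 118 mm over their backs; the gripper's body (76 mm by 178 mm) begins 60 mm behind the grasp point.
Start: joints at [69.729, 18.312, 89.639, -0, 72.044, -1.146], TCP at [188.393, 543.278, 213.976] pointing down, gripper open.
Joint ranges: [-177.97, 177.97], [-48.28, 115.42], [12.27, 149.76], [-77.06, 257.06], [2.81, 150.46], [-146.56, 146.56]. Speed limits (degrees/s): [147.25, 147.25, 180, 180, 180, 180].

INTERFACE

Orientations are given as [roll, pitch, yaw] about the fixed x, y, z axes, in that order (R = Rz(yaw) Ry(pitch) Rx(roll)).
In Python, from workcell import env, grab_frame, camera_params, spotter gives the robot as it stands. The module is installed in compiled form; this text tells all that it offers.
- The arm moves only by the shell command python3 -m jog 'ROWS' [FORCE]. ROWS is text: rows parted by semicolons, each of 7 numbers parted by spaces: the turn, a rotation vector about the world's x, y, z in units of 5 degrees (1.0 is 5 degrees), then the shift along the world's x, y, z in units of 25 mm (1.0 is 25 mm), then the opening, from 0 (shut) to 1 (fully open). A call has 1 to 5 rows; each row is the pose to reach, as a shift and turn from the pose commanded when the call began; what a row does not reach only later rows make up. A row lasts 1/8 s, in which the tool goes at most 62.5 mm and 10.7 degrees, less where a joint would pass 70% of its speed; a pose out of reach is approached as far as the arm can. A call with a gripper value outside its range is refused whole. The fingers move at their own pace and stop on an object; FORCE is the grip in N (left out, the last holds). Time passes only in rows, so rows that repeat a pose let the fingers close. It gives the time, the measured TCP pose, the force and the opening at its end, in the units of the state.
- env.state(): the state, without advancing time (a new reading comes with each control period).
- grab_frame(name): name is "scene" or "side" or "wrist"; returns the picture (420x560x3 uint8, red, green, blue); there is no depth.
- camera_params(name): a dict with "K" (3x3 intrinsics, pixels), "dist" ([k1, k2, p1, p2, k3] as OpenCV has them; the pictures are not rectified), "rvec" (rotation vector, rad) and "tvec" (3), from world to camera coordinates, as OpenCV has them. Camera axes: x right, y down, z forward; pixel columns grow to the right and rows downward; lengths in mm; the calibration is good to about 2 mm. A picture is of the moment at which its call begins: read the wrist's pose just before it. camera_params takes no time and is no camera call; for the wrist camera it gives the pose at the moment of the call.
- env.job_done(): hands the job in, once; it reports no verdict.
Trained networks look in the newest picture that a camera, given by its name, has taken for a name from the list of things; names that differ only in an ending like _2 or _b are one class to them, and where a whole thing is asked for, a point or a joint stands for the part that bears it (a point fixed in the world has none). Each returns a list of dicts, best first, with "conf" (0 to 1); they miss things now and then, are a little off and sometimes report something else, mostly with a low value. They report only what shows in the picture. A call takes as long as a camera call.
- spotter.look_for(query, camera): "box" ([left, top, width, height] in pixels, round what is visible of it).
- spotter.trace(query, camera): "region" (420x560 bool, what is visible of it) and "box" ([left, top, width, height] in pixels, round what is visible of it).
The state is a dict: "time_s": time; "qpos": joint angles; "qvel": joint speeds; "effort": joint torques, N m; "ee_pos": TCP position; "ee_rot": TCP orientation; "force": force on the tool from outside, world axes, zero at the start; "torque": the same for the moment, N m; "gripper_width": finger opening in mm.
Only numpy, scipy, OpenCV 4.12 (cv2) and the standard library are available. Lean on these libraries where they do the work, as an engineer would, in place of code of your own. Each camera call takes 0.05 s, during which the arm holds its last target. There are 200 camera calls.

TASK

The test fixture has finished with two power supplies: a red lamp in front of a nest means the unit in it failed, a green lamp that it passed. Swing the fixture's clear lid up to its stop and leave it up, lift the failed unit out of its nest and set it down gently, right way up, flat on the floor of the red tray. Do not disturb the passed unit or anything else on the bench.

Things in the scene. Friction and masses are not known exactly. Their poses are not given: they have to be found in the camera images.
- fixture: Clamshell test fixture, fixed: dark blue box 300 (x) x 260 (y) mm, black top face 60 mm high. Origin: centre of its underside; x points away from the robot to the hinge, y left. Two nests side by side, left (+y) and right (-y). A 12 mm steel post 48 mm high stands on the top face at x = -80, y = +119 and -119 mm to carry the shut lid. Only the lamps stand on the front strip.
- nest_left (a point): Centre of the floor of the left nest, 60 mm above the bench, at x = 15, y = +60 mm of the fixture; axes as the fixture. White locators hold the unit: 10 mm high at its front and back ends, 8 mm high near its four side corners. The middle 60 mm of each long side is free for fingers; the two units stand 68 mm apart.
- nest_right (a point): Centre of the floor of the right nest, at x = 15, y = -60 mm of the fixture; otherwise like the left.
- lamp_red: Lit red dome lamp, 22 mm diameter, 15 mm high, on the front strip of the fixture (fixture x = -124 mm), in line with the left nest (fixture y = +60 mm) or the right nest (-60 mm): the unit in that nest has failed. Origin: centre of its underside.
- lamp_green: Lit green dome lamp of the same size in front of the other nest: that unit has passed.
- lid (a joint): Lid angle in rad: 0 shut (level), 1.05 (60 degrees) at its stop; starts at 0 to 0.1. It opens upward and away from the robot about the hinge and stays where it is left (friction; about 7 N at the bar opens it). At the stop it still overhangs the nests: a gripper pointing straight down hits it, so reach in from the robot's side, tool leaning 30 to 40 degrees, fingertips away from the robot.
- lid_hinge (a point): Middle of the lid's hinge axis (along the fixture's y), at x = 115, z = 112 mm of the fixture; axes as the fixture. The lid is a clear plate in a 13 mm thick aluminium frame, 240 mm wide (y), that reaches 205 mm from the axis; black pusher pads reach 13 mm below its mid-plane.
- lid_bar (a point): Middle of the lid's yellow grab bar: round, 10 mm diameter, 80 mm long along y, 245 mm from the hinge axis in the lid's mid-plane, with 35 mm free between it and the lid's front edge; an arm at each end joins it to the lid. It is 52 mm above the front strip when shut. Axes turn with the lid.
- unit_left: Open-frame power supply, loose: aluminium U channel 90 (x) x 52 (y) x 36 mm high, 0.18 to 0.36 kg, two 3 mm side walls along x over its full length and height, between them a green board, yellow transformer and dark capacitors. Origin: centre of its underside. Starts in the left nest, which leaves it about 2 mm of play.
- unit_right: Open-frame power supply, loose: aluminium U channel 90 (x) x 52 (y) x 36 mm high, 0.18 to 0.36 kg, two 3 mm side walls along x over its full length and height, between them a green board, yellow transformer and dark capacitors. Origin: centre of its underside. Starts in the right nest, which leaves it about 2 mm of play.
- tray_red: Red open tray for failed units, fixed: 180 (x) x 140 (y) x 28 mm high outside, walls and floor 4 mm thick, empty. On the robot's left or right. Origin: centre of its underside (the floor to put things on is 4 mm above it).
- tray_green: Green open tray of the same size for passed units, fixed, on the other side; one passed unit lies in it.
- unit_tested: A passed power supply like the two others, lying in the green tray. Leave it alone.
- multimeter: Yellow hand-held multimeter, 185 x 88 x 48 mm, lying on its back. Bystander; origin: centre of its underside.
- mug: White mug, 80 mm diameter, 95 mm high. Bystander.
- screwdriver: Red-handled screwdriver, 190 mm long, lying at the right. Bystander.
- brush: Small wooden-handled brush, 170 mm long, lying at the left. Bystander.
- solder: Grey solder spool, 60 mm diameter, 42 mm high. Bystander.
- flux: White flux bottle with blue cap, 44 mm diameter, 110 mm high. Bystander.

How it is judged:
By the outcome, as a careful person would: the job done as asked, in the order asked, and still so for the second after the job is handed in, with the robot touching nothing.
It also fails if it takes over 53 s, if anything falls off the work surface, if the arm or the gripper's body presses on something with over 40 N, if the wrist force passes 120 N, or if a joint passes its speed limit or range.

## Working session

There is one attempt and no reset: what is moved stays moved. The work goes in short steps, Python scripts to look and compute and a shell command to move; the robot and the scene stay as the last step left them, time stands still between calls to the robot, and variables do not carry over. Pictures are saved under pics/ and viewed, about 8 in all and at most 12, crops included, and the job is handed in when it is done.

```bash
mkdir -p pics; ls; python3 - <<'E'
from workcell import env, grab_frame, camera_params, spotter
import cv2,numpy as np
for c in ["scene","side"]:
    im=grab_frame(c); cv2.imwrite(f"pics/{c}0.png",im[:,:,::-1])
    p=camera_params(c); R=cv2.Rodrigues(np.array(p["rvec"]))[0]; print(c,(-R.T@np.array(p["tvec"])).round(), p["K"])
    for q in ["lamp_red","lamp_green","lid_bar","tray_red","tray_green","fixture","multimeter","mug","flux","solder"]:
        r=spotter.look_for(q,c); print(q,[(np.round(d["box"]).tolist(),round(d["conf"],2)) for d in r[:2]])
print(env.state(),env.hold_point_z)
E
```

```text
pics
scene [1401. -117.  814.] [[423.12771231   0.         286.29161363]
 [  0.         423.12771231 208.36478351]
 [  0.           0.           1.        ]]
lamp_red []
lamp_green []
lid_bar [([263.0, 182.0, 105.0, 81.0], 0.97), ([142.0, 200.0, 60.0, 51.0], 0.61)]
tray_red [([143.0, 199.0, 59.0, 50.0], 0.94)]
tray_green [([351.0, 193.0, 70.0, 49.0], 0.79), ([261.0, 183.0, 108.0, 81.0], 0.4)]
fixture [([255.0, 181.0, 118.0, 121.0], 0.94)]
multimeter [([390.0, 246.0, 59.0, 67.0], 0.56), ([355.0, 191.0, 68.0, 52.0], 0.43)]
mug [([165.0, 261.0, 46.0, 55.0], 0.72)]
flux [([259.0, 182.0, 109.0, 78.0], 0.73), ([218.0, 164.0, 20.0, 34.0], 0.59)]
solder [([327.0, 169.0, 21.0, 22.0], 0.83), ([260.0, 184.0, 110.0, 79.0], 0.6)]
side [-175. -714.  751.] [[452.02080325   0.         282.80591782]
 [  0.         452.02080325 221.68457943]
 [  0.           0.           1.        ]]
lamp_red [([278.0, 236.0, 4.0, 5.0], 0.58), ([176.0, 186.0, 69.0, 49.0], 0.36)]
lamp_green []
lid_bar [([240.0, 169.0, 113.0, 58.0], 0.95)]
tray_red [([321.0, 279.0, 98.0, 79.0], 0.73)]
tray_green [([171.0, 188.0, 71.0, 4
[... 262 characters left out ...]

solder [([173.0, 231.0, 23.0, 24.0], 0.58)]
{'time_s': 1.1, 'qpos': array([ 6.97291587e+01,  1.83099810e+01,  8.96399059e+01, -1.18499873e-03,
        7.20447781e+01, -1.14556147e+00]), 'qvel': array([-0.00018311, -0.08023765,  0.06559542, -0.00278816, -0.02510429,
       -0.00636025]), 'effort': array([ 8.17846521e-04, -4.12360919e+01, -2.32236063e+01,  7.28236930e-02,
        3.77414573e-02,  1.08841286e-05]), 'ee_pos': array([188.39272119, 543.26331215, 213.98903046]), 'ee_rot': array([1.79994689e+02, 1.23375517e-03, 1.60875085e+02]), 'force': array([-0.13437668,  0.15913323, -0.31205679]), 'torque': array([-0.01073302,  0.02463007, -0.03461047]), 'gripper_width': 91.5029428076344} -18.8
```

```bash
python3 - <<'E'
import cv2,numpy as np
a=cv2.imread("pics/scene0.png")[150:330,130:460]; b=cv2.imread("pics/side0.png")[155:335,150:480]
f=lambda i:cv2.resize(i,(550,300),interpolation=cv2.INTER_CUBIC)
cv2.imwrite("pics/v1.png",np.vstack([f(a),f(b)]))
E
```

```text
(no output)
```

View pics/v1.png

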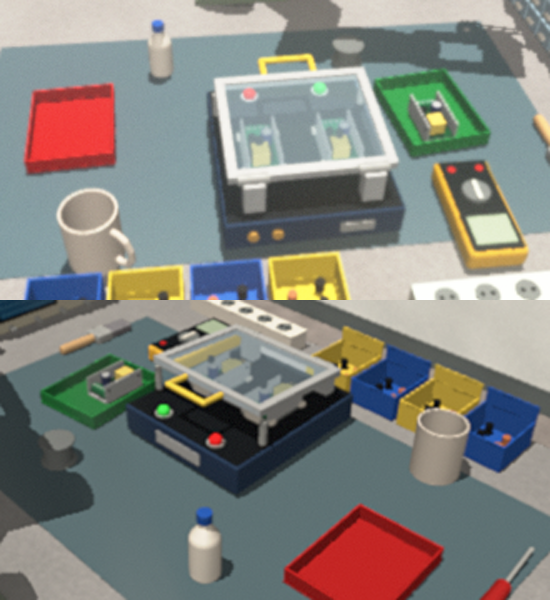

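```bash
cat > h.py <<'E'
from workcell import env, grab_frame, camera_params, spotter
import cv2,numpy as np
def cam(c):
    p=camera_params(c); return np.array(p["K"]),np.array(p["dist"],float),cv2.Rodrigues(np.array(p["rvec"],float))[0],np.array(p["tvec"],float).reshape(3)
def back(P,px,z):
    K,d,R,t=P; n=cv2.undistortPoints(np.float64(px).reshape(-1,1,2),K,d).reshape(-1,2)
    D=np.c_[n,np.ones(len(n))]@R; o=-R.T@t
    return o+D*((z-o[2])/D[:,2])[:,None]
def proj(P,X):
    K,d,R,t=P; return cv2.projectPoints(np.float64(X).reshape(-1,1,3),cv2.Rodrigues(R)[0],t,K,d)[0].reshape(-1,2)
def color(im,lo,hi,box):
    h=cv2.cvtColor(im,cv2.COLOR_RGB2HSV); h[...,0]=(h[...,0].astype(int)+30)%180  # red->30, green->90, yellow->55
    m=cv2.inRange(h,lo,hi); k=np.zeros_like(m); x,y,w,b=box; k[y:y+b,x:x+w]=m[y:y+b,x:x+w]; return k
E
python3 - <<'E'
from h import *
boxes={"scene":{"r":(268,198,24,16),"g":(312,196,24,16),"bar":(280,180,45,18)},"side":{"r":(270,230,20,18),"g":(238,212,20,18),"bar":(245,195,45,28)}}
rng={"r":((20,120,90),(40,255,255)),"g":((75,120,90),(105,255,255)),"bar":((45,120,80),(68,255,255))}
for c in boxes:
    im=cv2.imread(f"pics/{c}0.png")[:,:,::-1].copy(); P=cam(c)
    for n,b in boxes[c].items():
        m=color(im,*rng[n],b); v,u=np.nonzero(m)
        print(c,n,len(u),u.mean().round(1),v.mean().round(1),(u.min(),u.max(),v.min(),v.max()), back(P,[[u.mean(),v.mean()]],{"r":67,"g":67,"bar":125}[n]).round(1))
    for n,b,r in [("tray",(140,190,70,70) if c=="scene" else (315,270,110,95),"r")]:
        m=color(im,*rng[r],b); k=max(cv2.findContours(m,0,2)[0],key=cv2.contourArea)
        print(c,n,cv2.minAreaRect(back(P,k.reshape(-1,2),28)[:,:2].astype(np.float32)), cv2.minAreaRect(back(P,k.reshape(-1,2),10)[:,:2].astype(np.float32)),
         back(P,cv2.approxPolyDP(cv2.convexHull(k),4,True).reshape(-1,2),28)[:,:2].round().tolist())
E
```

```text
<stdin>:8: RuntimeWarning: Mean of empty slice.
  ret = ret.dtype.type(ret / rcount)
Traceback (most recent call last):
ValueError: zero-size array to reduction operation minimum which has no identity
```

```bash
cat > m.py <<'E'
from h import *
boxes={"scene":{"r":(268,198,24,16),"g":(312,196,24,16),"bar":(280,180,45,18)},"side":{"r":(270,230,20,18),"g":(238,212,20,18),"bar":(245,195,45,28)}}
rng={"r":((15,70,90),(42,255,255)),"g":((70,100,90),(115,255,255)),"bar":((45,120,80),(68,255,255))}
for c in boxes:
    im=cv2.imread(f"pics/{c}0.png")[:,:,::-1].copy(); P=cam(c)
    for n,b in boxes[c].items():
        m=color(im,*rng[n],b); v,u=np.nonzero(m)
        if len(u): print(c,n,len(u),u.mean().round(1),v.mean().round(1),(u.min(),u.max(),v.min(),v.max()), back(P,[[u.mean(),v.mean()]],{"r":67,"g":67,"bar":125}[n]).round(1))
    m=color(im,(20,120,90),(40,255,255),(140,190,70,70) if c=="scene" else (315,270,110,95)); k=max(cv2.findContours(m,0,2)[0],key=cv2.contourArea)
    for z in (28,10): print(c,"tray",cv2.minAreaRect(back(P,k.reshape(-1,2),z)[:,:2].astype(np.float32)))
    print(back(P,cv2.approxPolyDP(cv2.convexHull(k),4,True).reshape(-1,2),28)[:,:2].round().tolist())
E
python3 m.py
```

```text
scene r 34 279.0 205.6 (np.int64(276), np.int64(282), np.int64(203), np.int64(208)) [[490.5 -24.2  67. ]]
scene g 11 321.0 202.7 (np.int64(319), np.int64(323), np.int64(201), np.int64(204)) [[490.   94.9  67. ]]
scene bar 154 302.3 186.0 (np.int64(285), np.int64(318), np.int64(182), np.int64(193)) [[483.6  40.4 125. ]]
scene tray ((497.1643371582031, -322.41259765625), (205.6195068359375, 141.02931213378906), 2.8877131938934326)
scene tray ((476.4709167480469, -327.1112976074219), (210.3262176513672, 144.25755310058594), 2.8877100944519043)
[[392.0, -263.0], [592.0, -248.0], [601.0, -378.0], [402.0, -396.0]]
side r 64 278.8 238.2 (np.int64(274), np.int64(283), np.int64(234), np.int64(242)) [[495.8 -22.6  67. ]]
side g 48 247.6 220.2 (np.int64(244), np.int64(251), np.int64(217), np.int64(224)) [[493.7  99.4  67. ]]
side bar 218 264.1 209.8 (np.int64(249), np.int64(283), np.int64(199), np.int64(218)) [[501.   38.1 125. ]]
side tray ((476.63519287109375, -329.3701171875), (200.15634155273438, 148.41685485839844), 3.159346103668213)
side tray ((492.85516357421875, -319.78515625), (205.1409912109375, 152.11300659179688), 3.1593246459960938)
[[572.0, -252.0], [578.0, -387.0], [550.0, -400.0], [382.0, -409.0], [376.0, -275.0], [396.0, -260.0]]
```

```bash
python3 -m jog '0 0 -7 6 -10 2 1;0 0 -14 12 -20 2 1;0 0 -14 12 -20 2 1;0 0 -14 12 -20 2 1;0 0 -14 12 -20 2 0.5'
```

```text
time_s: 1.72
ee_pos: [349.1, 275.0, 243.8]
ee_rot: [179.9, -0.0, 106.8]
force: [1.3, 0.6, 0.1]
gripper_width: 83.9
```

```bash
python3 - <<'E'
from workcell import env
s=env.state(); print(s["qpos"].round(2),s["ee_pos"].round(1),s["ee_rot"].round(1))
E
```

```text
[ 3.6750e+01  5.2400e+00  1.0237e+02 -1.0000e-02  7.2330e+01  1.9920e+01] [349.1 275.  243.8] [179.9  -0.  106.8]
```

```bash
python3 -m jog '0 0 -3 5.5 -9.5 1 0.4;0 0 -3 5.5 -9.5 1 0.4;0 0 -3 5.5 -9.5 1 0.4;0 0 -3 5.5 -9.5 1 0.4;0 0 -3 5.5 -9.5 1 0.4'; python3 - <<'E'
from h import *
s=env.state(); print(s["qpos"].round(2),s["ee_pos"].round(1),s["ee_rot"].round(1))
im=grab_frame("wrist"); cv2.imwrite("pics/w1.png",im[:,:,::-1]); P=cam("wrist"); print((-P[2].T@P[3]).round(),P[2].round(2))
np.savez("w1.npz",K=P[0],d=P[1],R=P[2],t=P[3])
E
```

```text
time_s: 2.35
ee_pos: [487.2, 36.3, 268.7]
ee_rot: [179.9, 0.0, 92.0]
force: [-0.2, 1.0, 0.2]
gripper_width: 37.5
[ 2.940e+00  8.580e+00  9.482e+01 -3.000e-02  7.654e+01  9.800e-01] [487.2  36.3 268.7] [179.9   0.   92. ]
[486. 118. 439.] [[ 1.    0.03  0.  ]
 [ 0.03 -0.95  0.3 ]
 [ 0.01 -0.3  -0.95]]
```

View pics/w1.png

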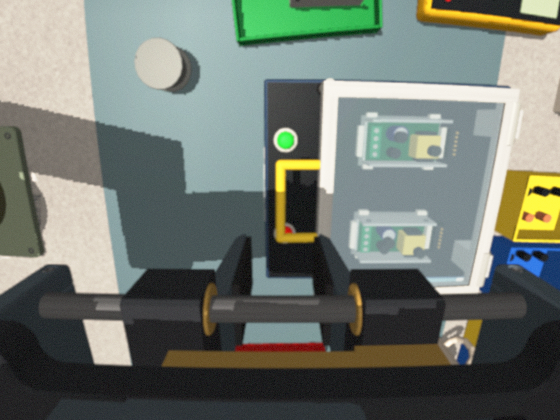

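```bash
python3 - <<'E'
from h import *
f=np.load("w1.npz"); P=(f["K"],f["d"],f["R"],f["t"]); im=cv2.imread("pics/w1.png")[:,:,::-1].copy()
for n,r,b in (("g",((70,120,90),(115,255,255)),(270,125,35,30)),("r",((15,120,90),(42,255,255)),(270,218,35,28))):
    v,u=np.nonzero(color(im,*r,b)); print(n,len(u),u.mean(),v.mean(),back(P,[[u.mean(),v.mean()]],67).round(1))
m=color(im,(45,120,80),(68,255,255),(268,155,50,95))
for row in (170,180,190,200,210,220):
    u=np.nonzero(m[row])[0]; print(row,u.min(),u.max())
u0=[np.nonzero(m[r])[0].mean() for r in (175,200,215)]
for z in (112,120,130): print(z,back(P,[[u0[0],175],[u0[1],200],[u0[2],215]],z).round(1).tolist(), "ends",back(P,[[281,160.5],[281,241.5]],z)[:,1].round(1))
# fixture outline top front edge
print("front edge top z60",back(P,[[266,82],[266,275]],60).round(1).tolist())
# bar rays from all cams: intersect
b={"scene":[302.3,184],"side":[264.1,209.8]}
S=cam("scene");D=cam("side")
for z in (105,112,120,130): print(z,[back(S,[[301.5,183]],z).round(1)[0,:2]],back(D,[[249,202],[283,217]],z).round(1)[:,:2].tolist())
E
```

```text
g 212 285.1698113207547 139.8820754716981 [[491.4  92.1  67. ]]
r 42 287.7857142857143 229.54761904761904 [[499.  -21.4  67. ]]
170 275 316
180 275 285
190 275 285
200 275 285
210 275 285
220 275 285
112 [[487.1, 58.0, 112.0], [487.4, 30.0, 112.0], [488.0, 12.6, 112.0]] ends [ 73.6 -19.5]
120 [[487.0, 59.4, 120.0], [487.4, 32.2, 120.0], [487.9, 15.2, 120.0]] ends [ 74.7 -16.2]
130 [[487.0, 61.3, 130.0], [487.4, 34.9, 130.0], [487.9, 18.4, 130.0]] ends [ 76.1 -11.9]
front edge top z60 [[466.8, 156.9, 60.0], [471.7, -92.5, 60.0]]
105 [array([442.6,  44.9])] [[520.5, 122.0], [533.9, 0.6]]
112 [array([452.1,  43.3])] [[512.9, 112.9], [526.2, -7.1]]
120 [array([462.9,  41.5])] [[504.3, 102.6], [517.4, -16.0]]
130 [array([476.4,  39.2])] [[493.5, 89.6], [506.5, -27.1]]
```

```bash
python3 -m jog '0 0 0 0 0 -2 0.33;0 0 0 0 0 -4 0.33;0 0 0 0 0 -5 0.33;0 0 0 0 0 -6 0.33;0 0 0 0 0 -6 0.33' 25; python3 - <<'E'
from h import *
im=grab_frame("wrist"); P=cam("wrist"); np.savez("w2.npz",K=P[0],d=P[1],R=P[2],t=P[3]); cv2.imwrite("pics/w2.png",im[:,:,::-1])
s=env.state(); print(s["qpos"].round(2),s["ee_pos"].round(1),s["force"].round(1))
E
```

```text
time_s: 3.02
ee_pos: [484.2, 39.5, 117.0]
ee_rot: [-179.8, -0.0, 92.2]
force: [-0.3, -0.6, 0.3]
gripper_width: 30.0
[3.300e+00 1.546e+01 1.090e+02 1.000e-02 5.560e+01 1.110e+00] [485.5  39.5 118.3] [-0.1 -0.5  0.5]
```

View pics/w2.png

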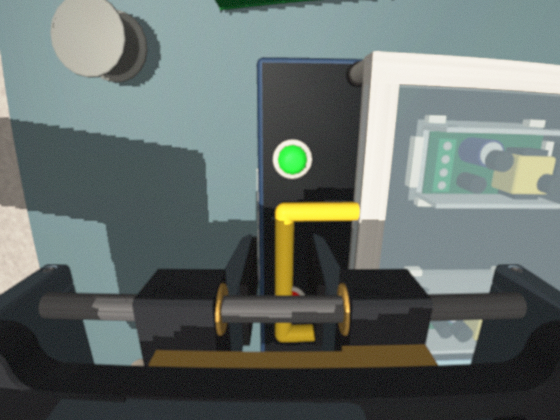

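```bash
python3 -m jog '0 0 0 0 0 0 0;0 0 0 0 0 0 0;0 0 0 0 0 0 0;0 0 0 0 0 0 0' 25; python3 - <<'E'
import numpy as np
from workcell import env
s=env.state(); print(s["ee_pos"],s["gripper_width"])
# arc targets relative to bar at a0, units of 25
for a0 in (0.1,0.08):
  for a in np.deg2rad([5.7,10,15,20,25,30,35,40,45,50,55,60]):
    print(round(np.rad2deg(a)),round(245*(np.cos(a0)-np.cos(a))/25,2),round(245*(np.sin(a)-np.sin(a0))/25,2),end=' | ')
  print()
E
```

```text
time_s: 3.58
ee_pos: [485.1, 39.3, 118.6]
ee_rot: [-179.9, -0.0, 92.1]
force: [-4.4, 0.8, 2.7]
gripper_width: 9.0
[485.07211794  39.26226633 118.59160597] 9.010269503182249
6 -0.0 -0.01 | 10 0.1 0.72 | 15 0.28 1.56 | 20 0.54 2.37 | 25 0.87 3.16 | 30 1.26 3.92 | 35 1.72 4.64 | 40 2.24 5.32 | 45 2.82 5.95 | 50 3.45 6.53 | 55 4.13 7.05 | 60 4.85 7.51 | 
6 0.02 0.19 | 10 0.12 0.92 | 15 0.3 1.75 | 20 0.56 2.57 | 25 0.89 3.36 | 30 1.28 4.12 | 35 1.74 4.84 | 40 2.26 5.52 | 45 2.84 6.15 | 50 3.47 6.72 | 55 4.15 7.24 | 60 4.87 7.7 |
```

```bash
python3 -m jog '0 0 0 0.03 0 0.35 0;0 0 0 0.1 0 0.72 0;0 0 0 0.19 0 1.15 0;0 0 0 0.28 0 1.56 0;0 0 0 0.28 0 1.56 0' 30
```

```text
time_s: 4.2
ee_pos: [490.7, 39.4, 158.4]
ee_rot: [-179.7, -0.0, 92.1]
force: [-9.5, 1.4, 3.5]
gripper_width: 9.3
```

```bash
python3 -m jog '0 0 0 0.2 0 0.81 0;0 0 0 0.5 0 1.6 0;0 0 0 0.9 0 2.36 0;0 0 0 1.35 0 3.08 0;0 0 0 1.35 0 3.08 0'
```

```text
time_s: 4.82
ee_pos: [523.0, 40.2, 237.1]
ee_rot: [-179.6, -0.1, 92.1]
force: [-14.4, 4.7, 9.9]
gripper_width: 9.7
```

```bash
python3 -m jog '0 0 0 0.4 0 0.78 0;0 0 0 0.95 0 1.42 0;0 0 0 1.6 0 2 0;0 0 0 2.25 0 2.5 0;0 0 0 2.25 0 2.5 0'
```

```text
time_s: 5.45
ee_pos: [581.0, 41.7, 301.7]
ee_rot: [-180.0, -0.3, 92.2]
force: [-11.0, 5.5, 13.4]
gripper_width: 9.0
```

```bash
python3 -m jog '0 0 0 0.4 0 0.28 0;0 0 0 0.8 0 0.54 0;0 0 0 0.95 0 0.6 0;0 0 0 0.95 0 0.6 0'
```

```text
time_s: 5.95
ee_pos: [603.4, 42.1, 317.2]
ee_rot: [-179.9, -0.3, 92.2]
force: [-13.2, 7.2, 14.0]
gripper_width: 9.7
```

```bash
python3 -m jog '0 0 0 0.2 0 0.12 0;0 0 0 0.3 0 0.18 0;0 0 0 0.3 0 0.18 0'; python3 - <<'E'
from h import *
for c in ("scene","side"):
    im=grab_frame(c); cv2.imwrite(f"pics/{c}1.png",im[:,:,::-1])
a=cv2.imread("pics/scene1.png")[120:320,230:460]; b=cv2.imread("pics/side1.png")[60:260,180:410]
cv2.imwrite("pics/v4.png",np.hstack([cv2.resize(i,(400,348)) for i in (a,b)]))
print(env.state()["force"])
E
```

```text
time_s: 6.32
ee_pos: [607.7, 42.1, 319.9]
ee_rot: [-179.4, -0.3, 92.2]
force: [-19.6, 5.9, 10.0]
gripper_width: 9.2
[-19.64357447   6.57757499  11.39258144]
```

View pics/v4.png

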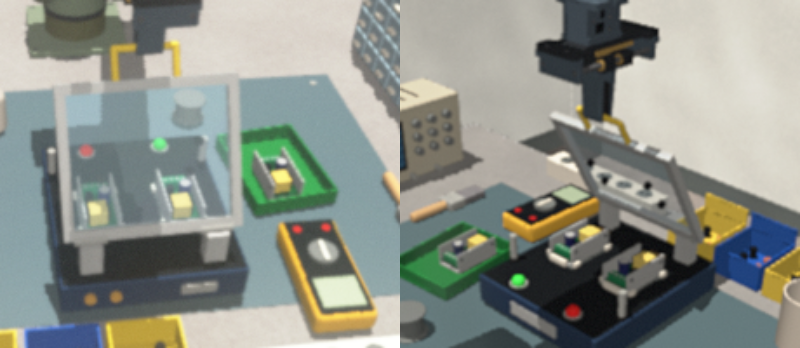

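```bash
python3 -m jog '0 0 0 0.2 0 0.1 0;0 0 0 0.2 0 0.1 0'
```

```text
time_s: 6.68
ee_pos: [607.8, 42.1, 319.9]
ee_rot: [-178.5, -0.4, 92.2]
force: [-29.6, 6.4, 7.4]
gripper_width: 9.1
```

```bash
python3 -m jog '0 0 0 -0.3 0 -0.2 0;0 0 0 -0.3 0 -0.2 0.3;0 0 0 -0.3 0 -0.2 0.3;0 0 0 -0.3 0 -0.2 0.3;0 0 0 -0.3 0 1 0.3'; python3 -m jog '0 0 0 0 0 2 0.3;0 0 0 0 0 3 0.3;0 0 0 0 0 3 0.3'
```

```text
time_s: 7.3
ee_pos: [611.3, 38.8, 341.8]
ee_rot: [-179.7, 0.0, 92.1]
force: [-0.0, -0.2, 0.4]
gripper_width: 27.5
time_s: 7.68
ee_pos: [612.8, 39.0, 420.8]
ee_rot: [179.7, 0.0, 92.1]
force: [0.5, -0.2, -0.0]
gripper_width: 27.2
```

```bash
python3 -m jog '0 0 1 -2 0 0 0.5;0 0 3 -4 0 0 0.5;0 0 10 -6 -1 0 1;0 0 17.8 -6 -2 0 1;0 0 17.8 -6 -2 0 1';python3 -m jog '0 0 9 0 0 0 1;0 0 9 0 0 0 1;0 0 9 0 0 0 1;0 0 9 0 0 0 1'; python3 - <<'E'
from h import *
s=env.state(); print(s["qpos"].round(2))
im=cv2.imread("pics/side0.png"); print("flux",back(cam("side"),[[274,322]],0).round(), back(cam("scene"),[[228,196]],0).round(),"solder",back(cam("side"),[[184,252]],0).round())
E
```

```text
time_s: 8.3
ee_pos: [460.6, -12.1, 417.5]
ee_rot: [-179.9, -0.0, 139.6]
force: [0.6, 0.4, -0.7]
gripper_width: 72.4
time_s: 8.8
ee_pos: [461.4, -11.0, 416.9]
ee_rot: [180.0, -0.2, -177.3]
force: [0.5, -0.4, -0.1]
gripper_width: 90.7
[-2.790e+00  4.380e+00  7.912e+01 -1.000e-02  9.667e+01 -9.549e+01]
flux [[ 325. -182.    0.]] [[ 346. -170.    0.]] solder [[329. 180.   0.]]
```

```bash
python3 -m jog '0 -2 -0.3 0 0 -2 1;0 -4 -0.3 0.5 -0.3 -4 1;0 -6 -0.3 1 -0.6 -6 1;0 -6.4 -0.3 2 -0.6 -8 1;0 -6.4 -0.3 4 -0.6 -9 1';python3 -m jog '0 0 0 0 0 0 1;0 0 0 0 0 0 1'; python3 - <<'E'
from h import *
im=grab_frame("wrist"); P=cam("wrist"); np.savez("w3.npz",K=P[0],d=P[1],R=P[2],t=P[3]); cv2.imwrite("pics/w3.png",im[:,:,::-1])
s=env.state(); print(s["qpos"].round(2),s["ee_pos"].round(1),s["ee_rot"].round(1))
E
```

```text
time_s: 9.43
ee_pos: [548.0, -25.6, 194.1]
ee_rot: [-179.0, 31.6, -179.0]
force: [2.2, -0.1, 0.5]
gripper_width: 91.3
time_s: 9.68
ee_pos: [553.5, -25.6, 199.0]
ee_rot: [-179.0, 31.9, -178.9]
force: [0.1, 0.0, 1.0]
gripper_width: 90.9
[  -5.29    3.74  118.87    5.55   25.55 -100.44] [553.8 -25.6 200.3] [-179.    32.  -178.9]
```

View pics/w3.png

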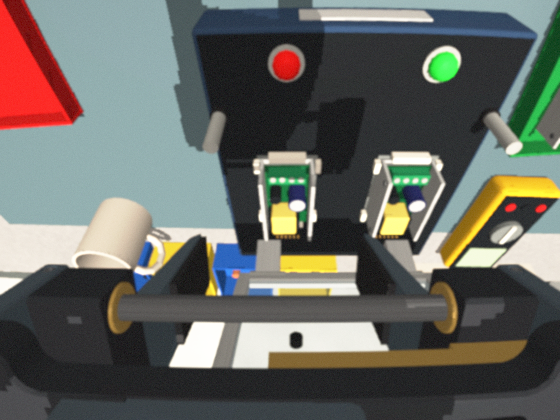

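```bash
python3 - <<'E'
from h import *
f=np.load("w3.npz"); P=(f["K"],f["d"],f["R"],f["t"]); im=cv2.imread("pics/w3.png")[:,:,::-1].copy()
L=[]
for n,r,b in (("g",((70,120,90),(115,255,255)),(420,45,45,45)),("r",((15,120,90),(42,255,255)),(265,40,45,45))):
    v,u=np.nonzero(color(im,*r,b)); x=back(P,[[u.mean(),v.mean()]],67)[0]; L.append(x); print(n,len(u),u.mean(),v.mean(),x.round(1))
print("yaw",np.degrees(np.arctan2(-(L[0]-L[1])[0],(L[0]-L[1])[1])),"sep",np.linalg.norm(L[0]-L[1]))
c,s=np.cos(np.radians(1.1)),np.sin(np.radians(1.1)); R=np.array([[c,-s],[s,c]])
m=(L[0]+L[1])[:2]/2; F=m+R@[124,0]; print("fixture",F.round(1))
for n,y in (("right",-60),("left",60)):
    N=F+R@[15,y]; print(n,N.round(1))
    q=np.array([[*(F+R@[15+dx,y+dy]),z] for dx,dy,z in ((-45,-26,96),(-45,26,96),(45,-26,96),(45,26,96))]); px=proj(P,q); print(px.round())
    for p in px: cv2.circle(im,tuple(int(i) for i in p),2,(255,0,255),-1)
cv2.imwrite("pics/v6.png",cv2.resize(im[120:270,190:500],(775,375),interpolation=cv2.INTER_CUBIC)[:,:,::-1])
E
```

```text
g 682 443.4149560117302 66.82697947214076 [490.4  94.4  67. ]
r 689 286.00725689404936 64.75616835994194 [493.1 -26.1  67. ]
yaw 1.273652874048868 sep 120.51390226723483
fixture [615.7  36.6]
right [631.9 -23.1]
[[258. 181.]
 [314. 181.]
 [263. 239.]
 [309. 239.]]
left [629.6  96.8]
[[388. 182.]
 [444. 182.]
 [368. 239.]
 [413. 239.]]
```

View pics/v6.png

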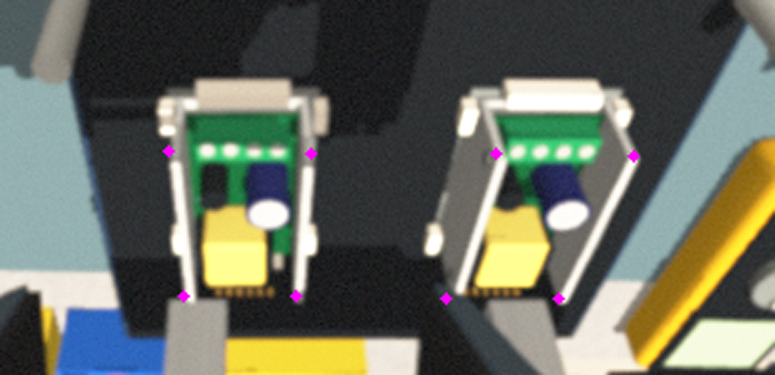

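```bash
python3 -m jog '0 0 0 0.7 0.12 -1 1;0 0 0 1.4 0.12 -2 1;0 0 0 2.1 0.12 -3 1;0 0 0 2.7 0.12 -4 1;0 0 0 2.7 0.12 -4 1'; python3 -m jog '0 0 0 0 0 0 1;0 0 0 0 0 0 1'
```

```text
time_s: 10.35
ee_pos: [621.3, -22.5, 99.8]
ee_rot: [-179.0, 31.9, -178.9]
force: [-1.5, -0.2, 0.3]
gripper_width: 91.3
time_s: 10.6
ee_pos: [621.7, -22.6, 101.8]
ee_rot: [-179.0, 32.1, -178.9]
force: [0.4, 0.4, 0.1]
gripper_width: 91.3
```

Remaining +15.5 mm in x, −28.5 mm in z.

```bash
python3 -m jog '0 0 0 0.3 0 -0.55 1;0 0 0 0.6 0 -1.14 1;0 0 0 0.6 0 -1.14 1;0 0 0 0.6 0 -1.14 0.62;0 0 0 0.6 0 -1.14 0.62' 35; python3 -m jog '0 0 0 0 0 0 0.62;0 0 0 0 0 0 0.5;0 0 0 0 0 0 0.4;0 0 0 0 0 0 0.4;0 0 0 0 0 0 0.4' 35
```

```text
time_s: 11.22
ee_pos: [636.2, -22.5, 71.2]
ee_rot: [-179.0, 31.9, -178.9]
force: [0.4, -0.4, 0.1]
gripper_width: 73.8
time_s: 11.85
ee_pos: [636.5, -22.5, 71.5]
ee_rot: [-179.0, 32.0, -178.9]
force: [-2.3, 1.8, 2.3]
gripper_width: 52.2
```

```bash
python3 -m jog '0 0 0 0 0 0.1 0;0 0 0 0 0 0.3 0;0 0 0 0 0 0.6 0;0 0 0 0 0 0.8 0;0 0 0 0 0 0.8 0' 40; python3 - <<'E'
from h import *
im=grab_frame("wrist"); cv2.imwrite("pics/w4.png",im[:,:,::-1])
s=env.state(); print(s["force"],s["torque"],s["gripper_width"])
E
```

```text
time_s: 12.48
ee_pos: [636.9, -22.6, 92.1]
ee_rot: [-179.0, 32.1, -178.9]
force: [0.2, -0.2, -3.6]
gripper_width: 52.1
[-0.38462964 -0.32184284 -3.27504788] [0.03016547 0.62960606 0.01955611] 52.24208554628055
```

View pics/w4.png

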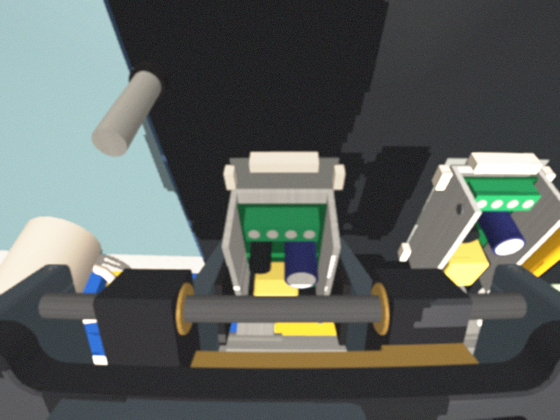

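```bash
python3 -m jog '0 0 0 -0.5 0 0.8 0;0 0 0 -1.4 0 2 0;0 0 0 -2.4 0 3.3 0;0 0 0 -3.2 0 4.4 0;0 0 0 -3.2 0 4.4 0'; python3 -m jog '0 0 0 -0.2 -1 0 0;0 0 0 -0.8 -3 0 0;0 0 0 -1.4 -5 0 0;0 0 0 -1.9 -7 0 0;0 0 0 -2.2 -9 0 0'; python3 -m jog '0 0 0 -0.2 -1.7 0 0;0 0 0 -0.2 -2.7 0 0;0 0 0 -0.2 -3 0 0;0 0 0 -0.2 -3 0 0'; python3 -c "
from workcell import env;print(env.state()['qpos'].round(1))"
```

```text
time_s: 13.15
ee_pos: [556.6, -22.7, 203.7]
ee_rot: [-179.0, 32.2, -178.9]
force: [0.6, -1.1, -4.0]
gripper_width: 51.9
time_s: 13.78
ee_pos: [506.0, -242.3, 205.6]
ee_rot: [-178.7, 30.7, -179.8]
force: [0.3, -0.5, -3.6]
gripper_width: 52.1
time_s: 14.28
ee_pos: [513.9, -304.3, 216.7]
ee_rot: [-178.1, 29.2, 179.3]
force: [-0.4, 0.7, -2.2]
gripper_width: 51.9
[ -41.2    9.4  108.    26.1   41.4 -146.5]
```

```bash
python3 -m jog '0 0 -2 0 0 0 0;0 0 -4 0 0 0 0;0 0 -5 0 0 0 0;0 0 -5 0 0 0 0;0 0 -5 0 0 0 0'; python3 -c "
from workcell import env;print(env.state()['qpos'].round(1))
import cv2,numpy as np
from scipy.spatial.transform import Rotation as R
r=R.from_euler('xyz',env.state()['ee_rot'],degrees=True)
u=R.from_euler('xyz',[-179.0,32.0,-178.9],degrees=True)
up=(r*u.inv()).apply([0,0,1]); print('unit up',up.round(3), 'fix rotvec units', (np.cross(up,[0,0,1])*180/np.pi/5).round(2))
"
```

```text
time_s: 14.9
ee_pos: [514.0, -303.8, 217.7]
ee_rot: [-178.0, 29.2, 154.5]
force: [0.2, -0.7, -3.0]
gripper_width: 52.3
[-32.5   7.3 110.5   2.6  32.9 -98.3]
unit up [ 0.05  -0.008  0.999] fix rotvec units [-0.09 -0.57  0.  ]
```

```bash
python3 -m jog '-0.09 -0.57 0 -0.3 -0.5 -1 0;-0.09 -0.57 0 -0.6 -0.92 -3 0;-0.09 -0.57 0 -0.6 -0.92 -5 0;-0.09 -0.57 0 -0.6 -0.92 -6.4 0;-0.09 -0.57 0 -0.6 -0.92 -6.4 0'; python3 -m jog '0 0 0 0 0 0 0;0 0 0 0 0 0 0'; python3 -c "
from h import *
s=env.state();print(s['qpos'].round(1),s['ee_pos'])
from scipy.spatial.transform import Rotation as R
r=R.from_euler('xyz',s['ee_rot'],degrees=True)
u=R.from_euler('xyz',[-179.0,32.0,-178.9],degrees=True)
up=(r*u.inv()).apply([0,0,1]); print('unit up',up.round(3), 'fix', (np.cross(up,[0,0,1])*180/np.pi/5).round(2))
a=grab_frame('wrist');b=grab_frame('side')
o=np.hstack([cv2.resize(a,(400,300)),cv2.resize(b[230:380,270:470],(400,300))]);cv2.imwrite('pics/v8.png',o[:,:,::-1])
"
```

```text
time_s: 15.52
ee_pos: [498.6, -327.6, 57.3]
ee_rot: [-179.1, 31.7, 153.3]
force: [0.4, -0.1, -3.6]
gripper_width: 51.9
time_s: 15.78
ee_pos: [500.3, -328.1, 60.6]
ee_rot: [-178.8, 32.0, 153.9]
force: [0.2, -0.3, -3.0]
gripper_width: 52.2
[ -36.9   19.5  124.7   47.6    6.1 -146.6] [ 500.33549325 -328.13541556   60.57145157]
unit up [0.002 0.002 1.   ] fix [ 0.02 -0.02  0.  ]
```

View pics/v8.png

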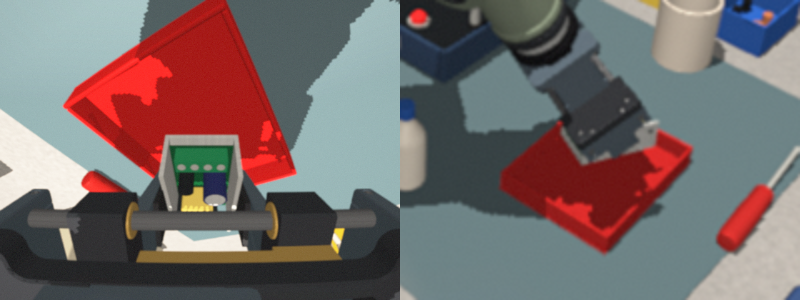

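```bash
cat > kin.py <<'E'
import numpy as np
from scipy.optimize import least_squares
from scipy.spatial.transform import Rotation as R
D=[([69.73,18.31,89.64,0,72.044,-1.146],[188.39,543.26,213.99]),([2.94,8.58,94.82,0,76.54,.98],[487.2,36.3,268.7]),([3.3,15.46,109,0,55.6,1.1],[485.5,39.5,118.3]),([-2.79,4.38,79.12,0,96.67,-95.5],[461.4,-11,416.9]),([-5.29,3.74,118.87,5.55,25.55,-100.44],[553.8,-25.6,200.3]),([-32.5,7.3,110.5,2.6,32.9,-98.3],[514,-303.8,217.7]),([-36.9,19.5,124.7,47.6,6.1,-146.6],[500.3,-328.1,60.6])]
def fk(q,p):
    a,b,h,L,o,e=p; E=lambda s,x:R.from_euler(s,x,degrees=True)
    A=E('z',q[0]); B=A*E('y',q[1]); C=B*E('y',q[2]); T=C*E('z',q[3])*E('y',q[4])
    return A.apply([o,0,h])+B.apply([0,0,a])+C.apply([e,0,b])+T.apply([0,0,L]), T*E('z',q[5])
p=least_squares(lambda p:np.ravel([fk(q,p)[0]-x for q,x in D]),[455,455,180,250,0,0]).x
if __name__=="__main__":
    print(p.round(1),[ (fk(q,p)[0]-x).round(1).tolist() for q,x in D])
    lo=[-177,-48,12.5,-76,3.5,-145];hi=[177,115,149,256,150,145]
    off=fk(D[5][0],p)[1].inv()*R.from_euler('xyz',[-178,29.2,154.5],degrees=True)
    print("off",off.as_euler('xyz',degrees=True).round(1))
    for X,Y in ((500,-328),(510,-335),(520,-338)):
      for hd in (-10,-20,-25,-30,-35,-40,-45,-50,-60,-70):
        w=R.from_euler('z',hd,degrees=True)*R.from_euler('xyz',[180,32,180],degrees=True)
        best=None
        for j4 in (0,-40,40):
          f=lambda q:np.r_[(fk(q,p)[0]-[X,Y,16])/5,((fk(q,p)[1]*off).inv()*w).as_rotvec()*50]
          s=least_squares(f,[-33,18,124,j4,8,-98-j4],bounds=(lo,hi))
          if best is None or s.cost<best.cost: best=s
        print(X,Y,hd,best.x.round(1),round(best.cost,3))
E
python3 kin.py
```

```text
[606.4 421.3 143.3 345.8  -5.9  32.1] [[11.0, -3.4, -1.2], [-0.5, -11.3, -0.5], [-1.7, -11.6, -1.2], [-0.3, -11.5, 1.0], [-0.8, -11.1, 0.8], [-4.9, -10.4, 0.8], [-5.8, -9.2, 0.4]]
off [-0.   0.1 90. ]
500 -328 -10 [ -36.9   23.9  120.4   32.8   13.5 -145. ] 28.571
500 -328 -20 [ -35.8   23.7  123.2   41.7    7.5 -145. ] 10.407
500 -328 -25 [ -34.9   23.8  124.5   46.6    4.2 -145. ] 5.414
500 -328 -30 [ -34.9   23.8  124.8   50.9    3.5 -145. ] 3.424
500 -328 -35 [-31.2  23.9 125.4 -76.    3.5 -10.7] 2.848
500 -328 -40 [-30.6  24.  125.3 -76.    4.7  -5.9] 2.025
500 -328 -45 [-28.4  24.2 124.8 -76.    8.6   0.3] 1.963
500 -328 -50 [-26.3  24.5 124.4 -76.   12.4   6.4] 1.468
500 -328 -60 [-22.5  25.7 123.5 -76.   19.4  18.4] 0.122
500 -328 -70 [-19.6  27.  121.2 -68.7  26.1  22.3] 0.0
510 -335 -10 [ -37.    24.7  119.    32.8   14.1 -145. ] 26.695
510 -335 -20 [ -36.    24.5  121.9   41.6    7.9 -145. ] 9.118
510 -335 -25 [ -35.    24.5  123.2   46.5    4.6 -145. ] 4.444
510 -335 -30 [ -34.9   24.5  123.6   50.9    3.5 -145. ] 2.504
510 -335 -35 [-31.2  24.7 124.2 -76.    3.5 -10.8] 2
[... 204 characters left out ...]
510 -335 -60 [-22.8  26.4 122.4 -76.   19.3  18. ] 0.01
510 -335 -70 [-19.9  27.6 119.7 -67.2  26.2  20.2] 0.0
520 -338 -10 [ -36.8   25.3  117.9   33.    14.4 -145. ] 24.46
520 -338 -20 [ -35.8   25.1  120.9   41.8    8.1 -145. ] 7.777
520 -338 -25 [ -34.8   25.1  122.2   46.7    4.8 -145. ] 3.511
520 -338 -30 [ -34.6   25.1  122.7   51.1    3.5 -145. ] 1.885
520 -338 -35 [-31.   25.3 123.3 -76.    3.5 -10.6] 1.559
520 -338 -40 [-30.3  25.3 123.1 -76.    5.   -5.7] 0.878
520 -338 -45 [-28.3  25.5 122.7 -76.    8.8   0.3] 0.826
520 -338 -50 [-26.3  25.9 122.3 -76.   12.6   6.3] 0.512
520 -338 -60 [-22.7  27.  121.2 -74.7  19.5  16.7] 0.0
520 -338 -70 [-19.9  28.2 118.3 -65.7  26.6  18.6] 0.0
```

```bash
python3 -m jog '0 0 0 0 0 1.5 0;0 0 0 0 0 3.5 0;0 0 -1 0 0 5.5 0;0 0 -2.5 0 0 6.5 0;0 0 -4 0 0 6.5 0'; python3 -m jog '0 0 -2 0 0 0 0;0 0 -4 0 0 0 0;0 0 -5.8 0 0 0 0;0 0 -5.8 0 0 0 0;0 0 -5.8 0 0 0 0'; cat > up.py <<'E'
from h import *
from scipy.spatial.transform import Rotation as R
s=env.state();print(s['qpos'].round(1),s['ee_pos'].round(1),s['force'].round(1))
r=R.from_euler('xyz',s['ee_rot'],degrees=True); u=R.from_euler('xyz',[-179.0,32.0,-178.9],degrees=True)
up=(r*u.inv()).apply([0,0,1]); d=r.apply([0,0,1]); print('heading',np.degrees(np.arctan2(d[1],d[0])).round(1),'fix',(np.cross(up,[0,0,1])*180/np.pi/5).round(2))
E
python3 up.py
```

```text
time_s: 16.5
ee_pos: [500.4, -325.8, 219.3]
ee_rot: [-179.1, 31.6, 137.7]
force: [-0.2, 0.5, -4.4]
gripper_width: 51.8
time_s: 17.12
ee_pos: [500.1, -324.8, 215.6]
ee_rot: [-179.1, 31.2, 109.0]
force: [-0.5, 0.4, -3.9]
gripper_width: 51.9
[-20.8  11.6 106.3 -34.   46.9 -19.3] [ 500.1 -324.8  215.6] [-0.5  0.4 -3.9]
heading -72.8 fix [-0.15 -0.04  0.  ]
```

```bash
python3 -m jog '0 0 0 -0.4 -0.15 -1.5 0;0 0 0 -0.4 -0.15 -3.5 0;0 0 0 -0.4 -0.15 -5.5 0;0 0 0 -0.4 -0.15 -6.8 0;0 0 0 -0.4 -0.15 -6.8 0'; python3 -m jog '0 0 0 0 0 0 0;0 0 0 0 0 0 0'; python3 up.py
```

```text
time_s: 17.75
ee_pos: [487.8, -328.6, 43.5]
ee_rot: [-178.8, 31.1, 109.1]
force: [0.6, -0.3, -3.2]
gripper_width: 51.9
time_s: 18.0
ee_pos: [491.3, -329.5, 47.8]
ee_rot: [-179.3, 31.4, 108.8]
force: [-1.0, -0.5, -3.5]
gripper_width: 52.5
[-21.7  23.6 119.4 -58.2  28.4  10.1] [ 491.3 -329.5   47.8] [-1.  -0.5 -3.5]
heading -72.6 fix [-0.12  0.01  0.  ]
```

```bash
python3 -m jog '-0.12 0 0 0 0 -0.4 0;-0.12 0 0 0 0 -0.8 0;-0.12 0 0 0 0 -1.1 0;-0.12 0 0 0 0 -1.1 0;-0.12 0 0 0 0 -1.1 0'; python3 up.py; python3 -m jog '0 0 0 0 0 -0.06 0;0 0 0 0 0 -0.1 0;0 0 0 0 0 -0.1 0'
```

```text
time_s: 18.62
ee_pos: [490.8, -329.1, 19.3]
ee_rot: [-179.0, 31.9, 108.9]
force: [-0.6, -0.4, -3.4]
gripper_width: 52.0
[-21.4  26.6 121.  -66.8  26.8  19.7] [ 490.8 -329.1   19.3] [-0.6 -0.4 -3.4]
heading -73.0 fix [-0.01 -0.01  0.  ]
time_s: 19.0
ee_pos: [490.2, -328.9, 15.7]
ee_rot: [-178.9, 31.9, 109.0]
force: [-0.5, 0.1, -3.4]
gripper_width: 51.8
```

```bash
python3 -m jog '0 0 0 0 0 -0.03 0;0 0 0 0 0 -0.06 0;0 0 0 0 0 -0.06 0'; python3 -m jog '0 0 0 0 0 -0.03 0;0 0 0 0 0 -0.04 0;0 0 0 0 0 -0.04 0'
```

```text
time_s: 19.38
ee_pos: [490.2, -329.0, 15.5]
ee_rot: [-178.9, 32.0, 108.9]
force: [-3.0, 5.3, 7.3]
gripper_width: 52.2
time_s: 19.75
ee_pos: [490.2, -329.0, 15.5]
ee_rot: [-178.9, 32.0, 108.9]
force: [-6.2, 9.4, 15.6]
gripper_width: 52.1
```

```bash
python3 -m jog '0 0 0 0 0 0.07 0;0 0 0 0 0 0.07 0.65;0 0 0 0 0 0.07 0.72;0 0 0 0 0 0.07 0.75;0 0 0 0 0 0.07 0.75'; python3 -m jog '0 0 0 -0.15 0.5 0.85 0.75;0 0 0 -0.5 1.5 2.5 0.75;0 0 0 -0.9 3 5 0.75;0 0 0 -1.1 3.5 6 0.75;0 0 0 -1.1 3.5 6 0.75'; python3 - <<'E'
from h import *
o=[]
for c in ("wrist","side","scene"): o.append(grab_frame(c)); cv2.imwrite(f"pics/{c}9.png",o[-1][:,:,::-1])
cv2.imwrite("pics/v9.png",np.vstack([np.hstack([cv2.resize(o[0],(400,300)),cv2.resize(o[1][60:375,150:440],(400,300))]),cv2.resize(o[2][120:330,110:460],(500,300))[:, :].copy() if 0 else np.hstack([cv2.resize(o[2][120:330,130:460],(472,300)),np.zeros((300,328,3),np.uint8)])])[:,:,::-1])
E
```

```text
time_s: 20.38
ee_pos: [490.2, -329.0, 14.8]
ee_rot: [-178.8, 31.8, 109.0]
force: [0.2, -0.9, -0.4]
gripper_width: 68.3
time_s: 21.0
ee_pos: [464.1, -240.7, 167.9]
ee_rot: [-179.2, 32.0, 108.9]
force: [0.2, -0.8, -0.7]
gripper_width: 68.2
```

View pics/v9.png

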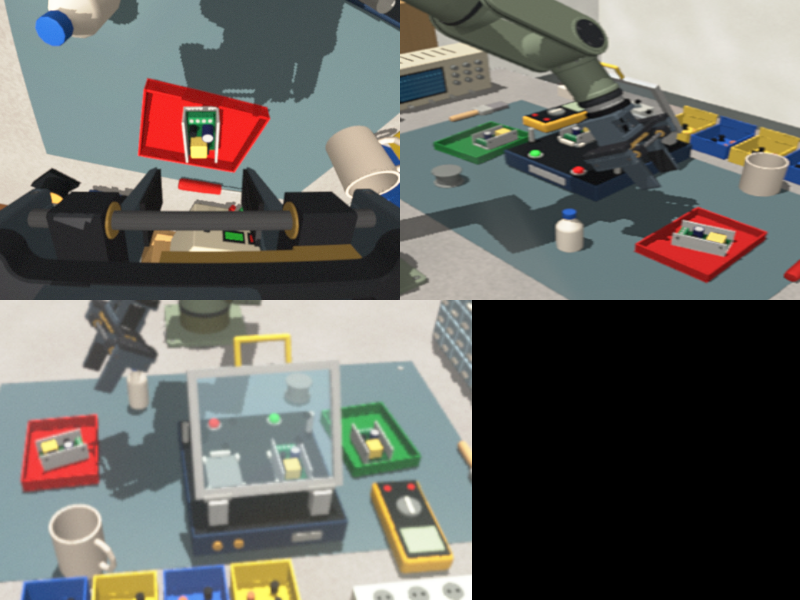

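The picture shows the failed unit upright and flat in the middle of the red tray. The lid is up, the passed unit is still in its nest, the bystanders haven't moved, and the gripper is clear.

```bash
python3 -m jog '0 0 0 0 0 0.3 0.75;0 0 0 0 0 0.3 0.75;0 0 0 0 0 0.3 0.75'; python3 -c "
from workcell import env;print(env.job_done())"
```

```text
time_s: 21.52
ee_pos: [462.5, -241.6, 171.9]
ee_rot: [-178.8, 31.8, 109.0]
force: [-0.9, 0.3, -0.1]
gripper_width: 68.3
the job is handed in; nothing more can be done
None
```

I swung the lid up to its stop, then took the failed unit out of the right nest (the red lamp was in front of it). I set it down upright on the floor of the red tray and handed the job in at 21.5 s of the 53 s allowed.

**Lid:** I gripped the yellow bar and opened the lid until it stopped moving while the push kept rising to about 30 N. It has stayed up since I let go.

**Placing:** The unit touched the tray floor at the height I had worked out. I pressed a little further after contact, reaching about 16 N upward (about 19 N in all), then eased off before opening the fingers.

**Last checks:** The final pictures show the unit flat and near the middle of the red tray. It lies turned about 73° because the wrist's joint limits ruled out the straight orientation. The lid is up, the passed unit is in its nest, and the bystanders look undisturbed. The gripper is clear, with the force reading close to zero.

**What went wrong or disagreed:**
- **Joint limit:** On the first approach to the tray the last joint reached its range limit. The reading was rounded to -146.6° against a limit of -146.56°, so I can't rule out a tiny overshoot. The unit tilted about 3° in the air. I raised it, turned the tool and came down again level.
- **Camera estimates:** Early estimates of the fixture's sideways position differed by up to about 10 mm between measurements. A close look with the wrist camera settled it before the grasp.

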